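# Undo the child-resistant cap of the slanted solvent bottle

## Robot

A 6-joint arm with a two-finger parallel gripper is mounted at the origin on a cart in front of the work surface, level with it; the furniture and walls round the work are solid. World frame = base frame: x ahead of the robot, y to its left, z up, the work surface at z = 0. Lengths are in mm, angles in rad, forces in N, time in s.
With the tool pointing down it reaches from about 350 to 975 mm from the base axis. Payload 7.1 kg.
Tool frame: the origin (TCP) lies on the mounting face of the last link; the fingertips stand 182 mm ahead of it and the grasp point (between the pads) lies 163 mm ahead of it; z points along the fingers, y is the direction in which the jaws open and shut (so a half turn about z gives the same grasp; the last joint's range is limited). The gripper opens to 88 mm and grips with 3 to 60 N. Pads are 20 mm wide; open, the fingers measure 115 mm over their backs; the gripper's body (75 mm by 178 mm) begins 61 mm behind the grasp point.
Start: joints at [-1.31, 0.423, 1.63, -0, 1.089, -0.019], TCP at [172.621, -600.673, 404.675] pointing down, gripper open.
Joint ranges: [-3, 3], [-0.9, 2.11], [0.09, 2.58], [-1.31, 4.45], [0.11, 2.69], [-2.54, 2.54]. Speed limits (rad/s): [2.39, 2.39, 3.01, 3.14, 3.14, 3.14].

## Interface

Orientations are given as a rotation vector (axis times angle).
In Python, from workcell import ctrl, optics, nets gives the robot as it stands.
- The arm moves only by the tool send_rows, never from a script. Its argument "rows" is a list of rows, each an object with "offset": the shift along the tool's x, y, z in m, a list of three; "twist": the turn, a rotation vector about the tool's x, y, z in degrees, a list of three. A call has exactly 5 rows; each row shifts and turns the pose as measured when the row begins, along the tool's axes as they then stand; what a row does not reach is not made up. A row lasts 1/12 s, in which the tool goes at most 41.7 mm and 7.16 degrees, less where a joint would pass 70% of its speed; a pose out of reach is approached as far as the arm can. A call is refused whole if a number of a shift passes 0.0417 or a number of a turn 7.16, either way. A call with a gripper value outside its range is refused whole. "gripper" is the finger opening in m, from 0 to 0.0878, set as the call begins (left out, the last holds). The fingers move at their own pace and stop on an object; the grip force is fixed at half the most. Time passes only in rows, so rows that do not move let the fingers close, or fill a call up. It gives the time, the measured TCP pose, the force and the opening at its end, in the units of the state.
- ctrl.get_obs(): the state, without advancing time (a new reading comes with each control period).
- optics.get_image(name): name is "side" or "top" or "wrist"; returns (picture, depth): 480x640x3 uint8, blue, green, red; 480x640 float32, mm along the optical axis (not along the pixel's ray), 0 where there is no reading.
- optics.camera_info(name): a dict with "K" (3x3 intrinsics, pixels), "k1" (the pictures are not rectified: a ray, as slopes to the right and down, at radius r is drawn at 1 + k1 r^2 times it, then the intrinsics apply), "pose" (4x4, takes a point from camera to world coordinates). Camera axes: x right, y down, z forward; pixel columns grow to the right and rows downward; lengths in mm; the calibration is good to about 2 mm. A picture is of the moment at which its call begins: read the wrist's pose just before it. camera_info takes no time and is no camera call; for the wrist camera it gives the pose at the moment of the call.
- ctrl.close_job(): hands the job in, once; it reports no verdict.
Trained networks look in the newest picture that a camera, given by its name, has taken for a name from the list of things; names that differ only in an ending like _2 or _b are one class to them, and where a whole thing is asked for, a point or a joint stands for the part that bears it (a point fixed in the world has none). Each returns a list of dicts, best first, with "conf" (0 to 1); they miss things now and then, are a little off and sometimes report something else, mostly with a low value. They report only what shows in the picture. A call takes as long as a camera call. They do not tell look-alikes from the thing itself.
- nets.spot_in(camera, label): "extent" ([left, top, right, bottom] in pixels, round what is visible of it).
- nets.spot_point(camera, label): "position" ([column, row] in pixels: a listed point, or the origin of a listed thing).
The state is a dict: "t": time; "qpos": joint angles; "qvel": joint speeds; "joint_torque": joint torques, N m; "ee_pos": TCP position; "orientation": TCP orientation; "ft_force": force on the tool from outside, world axes, zero at the start; "moment": the same for the moment, N m; "width": finger opening in mm.
Only numpy, scipy, OpenCV 4.12 (cv2) and the standard library are available. Lean on these libraries where they do the work, as an engineer would, in place of code of your own. Each camera call takes 0.05 s, during which the arm holds its last target. There are 200 camera calls.

## Task

The metal solvent bottle strapped slantwise in the plywood stand is shut with a black child-resistant cap: turned by itself the cap only spins idly, so press it down along the neck and, keeping it pressed, turn it anticlockwise until it comes undone. Lift the cap off and set it down gently, opening downward, on the middle of the grey disc, and let go of it. Leave the other things on the bench where they are.

Things in the scene. Friction and masses are not known exactly. Their poses are not given: they have to be found in the camera images.
- stand: Plywood stand, fixed, holding the bottle. Origin on the bench right under the bottle's origin; its x axis points away from the robot (turned up to 0.35 rad either way), z up. Base board 140 x 130 mm, 18 mm thick: from 25 mm before the origin to 115 mm behind it, 65 mm to either side.
- bottle: Round aluminium bottle, 84 mm across, paper label, fixed; neck slanted 25 degrees from vertical, leaning towards the robot. Origin: on the neck axis in the plane of the closed cap's lower rim, 178 mm above the bench; z points along the axis out of the neck, y level. Neck 26 mm across. Shoulder from 14 mm below the origin (radius 18 mm), widening to 42 mm at 62 mm below it.
- cap: Inner part of the black ribbed cap (53 mm across the ribs, 36 mm high, 60 g, arrows on its flat top), closed on the bottle at the start. Origin on the axis, in the plane of the outer shell's open lower rim when unpressed; z points from there to the top, at z = 36 mm. Its lugs are free of the neck once it has turned 45 degrees anticlockwise; a stop is met at 65. Then it lifts off along the axis.
- cap_shell (a joint): Turn of the cap's outer shell (what one grips) on the inner part, rad, anticlockwise seen from the cap's top positive; any value at the start. Unpressed it spins with light friction. Pressed, dogs every 30 degrees couple it to the inner part after up to 25 degrees of idle turn: some 75 degrees of turning while pressed undoes the cap from any start.
- cap_press (a joint): How far the outer shell is pushed onto the inner part, m: 0 free, 0.005 fully down (spring, 2 to 5 N), when the dogs are engaged. The inner part then gives a further 3 mm on a sprung plug in the neck (5 to 7 N): about 8 mm in all, then it is rigid; press with some 8 to 15 N. Once the cap is undone the plug lifts it 3 mm when the pressure is let go.
- grey_disc: Flat round dark grey disc (a tin's lid), 104 mm diameter, 11 mm high, lying on the bench, does not move. Origin at the centre of its underside, z up; its top is 11 mm above the origin.
- duct_tape: Bystander: small roll of dark duct tape lying flat, 55 mm diameter, 19 mm high, loose. Origin at the centre of its underside.
- tape_measure: Bystander: yellow tape measure lying on its side, 68 x 80 x 38 mm, loose. Origin at the centre of its underside.
- screw_box_0: Bystander: small red carton of screws, 60 x 100 x 45 mm, loose. Origin at the centre of its underside.
- parts_cup_0: Bystander: small clear cup with screws, 56 mm diameter, 56 mm high, loose. Origin at the centre of its underside.
There are look-alikes about, which are no part of the job. Of the things that look like the cap, the largest one is meant.

How it is judged:
By the outcome, as a careful person would: the job done as asked, in the order asked, and still so for the second after the job is handed in, with the robot touching nothing.
It also fails if it takes over 51 s, if anything falls off the work surface, if the arm or the gripper's body presses on something with over 40 N, if the wrist force passes 120 N, or if a joint passes its speed limit or range.

## Working session

There is one attempt and no reset: what is moved stays moved. The work goes in short steps, Python scripts to look and compute and a tool call to move; the robot and the scene stay as the last step left them, time stands still between calls to the robot, and variables do not carry over. Pictures are saved under pics/ and viewed, about 8 in all and at most 12, crops included, and the job is handed in when it is done.

Besides the shell and the picture viewer there is one more tool, called after "Request:" as name(argument=value, ...) on one line, values as JSON. send_rows: Moves the arm, as the interface text tells. Its arguments: {"type":"object","properties":{"rows":{"type":"array"},"gripper":{"type":"number"}},"required":["rows"]}

```bash
mkdir -p pics
cat > h.py <<'E'
import numpy as np, cv2
from scipy.spatial.transform import Rotation as R
from workcell import ctrl, optics, nets
def ray(ci,u,v):
    K=np.array(ci["K"]); d=np.array([(u-K[0,2])/K[0,0],(v-K[1,2])/K[1,1]]); x=d.copy()
    for _ in range(20): x=d/(1+ci["k1"]*(x@x))
    return np.array([x[0],x[1],1.])
def world(ci,u,v,z):  # depth z
    P=np.array(ci["pose"]); return P[:3,:3]@(ray(ci,u,v)*z)+P[:3,3]
def onplane(ci,u,v,h):
    P=np.array(ci["pose"]); d=P[:3,:3]@ray(ci,u,v); o=P[:3,3]; return o+d*(h-o[2])/d[2]
def proj(ci,p):
    P=np.array(ci["pose"]); K=np.array(ci["K"]); c=P[:3,:3].T@(np.asarray(p)-P[:3,3]); x=c[:2]/c[2]; x=x*(1+ci["k1"]*(x@x))
    return K[0,0]*x[0]+K[0,2],K[1,1]*x[1]+K[1,2]
E
python3 - <<'E'
from h import *
np.set_printoptions(precision=1,suppress=True)
o=ctrl.get_obs(); print(o["t"],o["ee_pos"],o["orientation"],o["ft_force"],o["width"])
for c in("top","side"):
    im,d=optics.get_image(c); cv2.imwrite(f"pics/{c}0.png",im); np.save(f"{c}0.npy",d)
    ci=optics.camera_info(c); print(c,np.array(ci["pose"]),ci["K"],ci["k1"])
    for l in("cap","bottle","stand","grey_disc","duct_tape","tape_measure","screw_box_0","parts_cup_0"):
        for r in nets.spot_in(c,l)[:4]:
            e=r["extent"]; u,v=(e[0]+e[2])/2,(e[1]+e[3])/2; z=d[int(v),int(u)]
            print(l,round(r["conf"],2),np.array(e),world(ci,u,v,z) if z else None)
E
```

```text
0.0 [ 172.6 -600.4  403.9] [-3.1 -0.4  0. ] [ 0.7 -0.1  0.9] 87.75047154873496
top [[  -0.4   -0.8    0.5 -139. ]
 [  -0.9    0.4   -0.2  278.3]
 [   0.    -0.5   -0.8 1279.6]
 [   0.     0.     0.     1. ]] [[499.4   0.  325.5]
 [  0.  499.4 226.2]
 [  0.    0.    1. ]] -0.14017350970425924
cap 0.6 [345.4 185.1 368.7 204.8] [ 523.5 -124.9  214.9]
cap 0.47 [391.8 212.4 405.3 229. ] [ 512.2 -274.    10.6]
cap 0.45 [376.  243.5 390.7 261. ] [ 435.1 -180.1    9.6]
bottle 0.78 [326.3 190.5 362.2 223. ] [540.8 -98.4 153.2]
bottle 0.35 [223.5 228.6 265.  263.7] [621.1 182.8  13.3]
stand 0.79 [306.4 192.9 370.4 247.5] [549.9 -87.1  80. ]
stand 0.55 [342.  184.4 365.8 206.7] [ 524.7 -116.1  215.8]
grey_disc 0.63 [227.4 226.7 265.7 258.8] [631.6 172.4   9.3]
duct_tape 0.54 [318.1 255.4 335.2 274.4] [472.  -14.7  -2.3]
screw_box_0 0.6 [172.8 251.9 213.1 285.9] [593.7 342.4  43.1]
screw_box_0 0.46 [344.8 186.1 368.  207. ] [ 522.2 -122.6  210.6]
parts_cup_0 0.64 [404.3 180.2 422.3 204.4] [ 577.9 -361.8   25.3]
side [[ -0.9  -0.2   0.4  82.8]
 [ -0.5   0.5  -0.8 784.5]
 [ -0.   -0.9  -0.5 708. ]
 [  0.    0.    0.    1. ]] [[518.2   0.  310.3]
 [  0.  518.2 247.5]
 [  0.    0.    1. ]] -0.08132532661123447
cap 0.8 [310.1 192.1 340.  219.5] [ 521.3 -104.9  202.6]
cap 0.73 [362.8 265.5 381.9 283.5] [ 421.9 -157.1   24.4]
cap 0.63 [350.  242.2 364.9 256.8] [ 499.1 -247.9   20.5]
bottle 0.96 [284.  210.3 330.7 266.8] [550.5 -78.6 126.8]
bottle 0.27 [266.8 214.8 338.9 291.6] [560.7 -75.7  87.2]
stand 0.7 [270.6 213.  337.5 294.7] [559.2 -78.7  84.3]
grey_disc 0.84 [191.1 320.7 241.9 354.6] [624.1 173.9   5.4]
duct_tape 0.63 [313.3 298.3 338.5 321.4] [463.3   0.9  15.8]
screw_box_0 0.83 [159.3 354.6 205.5 390.7] [591.1 312.3  45. ]
parts_cup_0 0.65 [338.6 208.3 357.6 239. ] [ 560.7 -324.7   41.1]
```

```bash
python3 -c "
import cv2,numpy as np
a=cv2.imread('pics/top0.png');b=cv2.imread('pics/side0.png')
cv2.imwrite('pics/both0.png',cv2.resize(np.vstack([a,b]),(400,600)) if 0 else np.hstack([cv2.resize(a,(400,300)),cv2.resize(b,(400,300))]))"
```

```text
(no output)
```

View pics/top0.png

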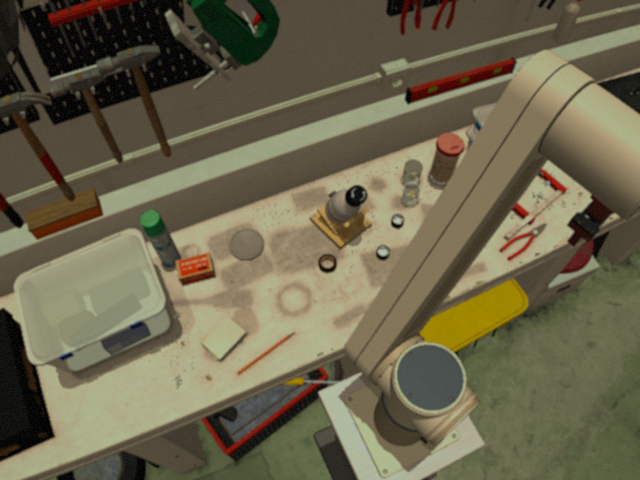

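View pics/side0.png

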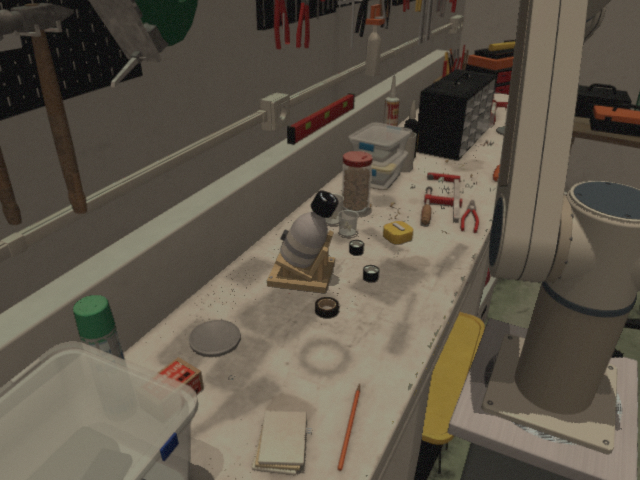

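Top and side views: the closed cap is at top (357,195) / side (325,206). Two small look-alike caps lie on the bench at top (398,220) and (383,252). The disc is at top (246,243). Next I move to a pre-grasp pose on the cap axis and look from there.

```bash
cat >> h.py <<'E'
def Rt(yaw,yang,tilt=25):
    """tool R: z against the bottle axis for stand yaw (deg), tool y near world heading yang (deg)"""
    t,w,a=np.radians([tilt,yaw,yang]); z=np.array([np.sin(t)*np.cos(w),np.sin(t)*np.sin(w),-np.cos(t)])
    h=np.array([np.cos(a),np.sin(a),0]); y=h-(h@z)*z; y/=np.linalg.norm(y); return np.c_[np.cross(y,z),y,z]
def plan(p,Rg,n=0,mx=40,ma=7,start=None):
    o=ctrl.get_obs(); p0,R0=start or (np.array(o["ee_pos"]),R.from_rotvec(o["orientation"]).as_matrix())
    rv=R.from_matrix(R0.T@Rg).as_rotvec(); D=np.array(p)-p0
    n=n or int(np.ceil(max(np.linalg.norm(D)/mx,np.degrees(np.linalg.norm(rv))/ma,1)))
    print("t",o["t"],"q",np.round(o["qpos"],2),"F",np.round(o["ft_force"],1),"w",round(o["width"],1),"n",n,"dist",np.linalg.norm(D).round(1),"ang",np.degrees(np.linalg.norm(rv)).round(1))
    for k in range(n):
        Rk=R0@R.from_rotvec(rv*k/n).as_matrix()
        print(k,np.round(Rk.T@D/n/1000,4).tolist(),np.round(np.degrees(rv/n),2).tolist())
E
python3 - <<'E'
from h import *
plan([405,-112,450],Rt(0,-60))
E
```

```text
t 0.9 q [-1.31  0.42  1.63 -0.    1.09 -0.02] F [ 0.1  0.6 -0.1] w 88.3 n 14 dist 543.0 ang 27.5
0 [0.0256, -0.029, -0.0032] [-0.66, 1.66, -0.81]
1 [0.0261, -0.0286, -0.0028] [-0.66, 1.66, -0.81]
2 [0.0266, -0.0282, -0.0024] [-0.66, 1.66, -0.81]
3 [0.027, -0.0278, -0.0019] [-0.66, 1.66, -0.81]
4 [0.0275, -0.0273, -0.0015] [-0.66, 1.66, -0.81]
5 [0.0279, -0.0269, -0.001] [-0.66, 1.66, -0.81]
6 [0.0283, -0.0265, -0.0005] [-0.66, 1.66, -0.81]
7 [0.0287, -0.0261, 0.0] [-0.66, 1.66, -0.81]
8 [0.029, -0.0257, 0.0006] [-0.66, 1.66, -0.81]
9 [0.0294, -0.0253, 0.0011] [-0.66, 1.66, -0.81]
10 [0.0297, -0.0249, 0.0017] [-0.66, 1.66, -0.81]
11 [0.03, -0.0245, 0.0023] [-0.66, 1.66, -0.81]
12 [0.0303, -0.0241, 0.0029] [-0.66, 1.66, -0.81]
13 [0.0305, -0.0237, 0.0035] [-0.66, 1.66, -0.81]
```

Request:
send_rows(rows=[{"offset": [0.0256, -0.029, -0.003], "twist": [-0.7, 1.7, -0.8]}, {"offset": [0.0261, -0.0286, -0.003], "twist": [-0.7, 1.7, -0.8]}, {"offset": [0.0266, -0.0282, -0.002], "twist": [-0.7, 1.7, -0.8]}, {"offset": [0.027, -0.0278, -0.002], "twist": [-0.7, 1.7, -0.8]}, {"offset": [0.0275, -0.0273, -0.0015], "twist": [-0.7, 1.7, -0.8]}], gripper=0.0878)

```text
t: 1.32
ee_pos: [255.7, -425.9, 419.3]
orientation: [3.041, 0.529, 0.248]
ft_force: [0.9, -0.5, 0.7]
width: 87.8
```

Request:
send_rows(rows=[{"offset": [0.028, -0.027, -0.001], "twist": [-0.7, 1.7, -0.8]}, {"offset": [0.0283, -0.0265, -0.0005], "twist": [-0.7, 1.7, -0.8]}, {"offset": [0.0287, -0.026, 0], "twist": [-0.7, 1.7, -0.8]}, {"offset": [0.029, -0.0257, 0.0006], "twist": [-0.7, 1.7, -0.8]}, {"offset": [0.0294, -0.0253, 0.001], "twist": [-0.7, 1.7, -0.8]}])

```text
t: 1.73
ee_pos: [341.3, -243.3, 437.4]
orientation: [2.949, 0.623, 0.494]
ft_force: [1.5, -0.4, 0.9]
width: 87.9
```

Run:
```python
from h import *
plan([405,-112,450],Rt(0,-60))
```

```text
t 1.7333 q [-0.71  0.02  2.1   0.29  0.78  0.26] F [ 1.5 -0.4  0.9] w 87.9 n 4 dist 146.4 ang 6.8
0 [0.0281, -0.0235, 0.0017] [-0.39, 1.41, -0.89]
1 [0.0284, -0.023, 0.0022] [-0.39, 1.41, -0.89]
2 [0.0287, -0.0226, 0.0028] [-0.39, 1.41, -0.89]
3 [0.0289, -0.0222, 0.0033] [-0.39, 1.41, -0.89]
```

Request:
send_rows(rows=[{"offset": [0.028, -0.0235, 0.0017], "twist": [-0.4, 1.4, -0.9]}, {"offset": [0.0284, -0.023, 0.0022], "twist": [-0.4, 1.4, -0.9]}, {"offset": [0.0287, -0.0226, 0.0028], "twist": [-0.4, 1.4, -0.9]}, {"offset": [0.029, -0.022, 0.0033], "twist": [-0.4, 1.4, -0.9]}, {"offset": [0.003, -0.002, 0], "twist": [0, 0, 0]}])

```text
t: 2.15
ee_pos: [408.6, -97.6, 454.0]
orientation: [2.875, 0.72, 0.657]
ft_force: [-0.9, -0.0, 0.3]
width: 87.7
```

Run:
```python
from h import *
np.set_printoptions(precision=1,suppress=True)
o=ctrl.get_obs(); print(o["t"],o["ee_pos"],o["qpos"],o["qvel"])
np.set_printoptions(precision=2,suppress=True)
ci=optics.camera_info("wrist"); im,d=optics.get_image("wrist"); P=np.array(ci["pose"]); print(P,ci["K"],ci["k1"])
cv2.imwrite("pics/w1.png",im); np.savez("w1.npz",d=d,im=im,P=P)
for l in("cap","bottle","stand"):
    for r in nets.spot_in("wrist",l)[:3]: print(l,r["conf"],np.array(r["extent"]))
    for r in nets.spot_point("wrist",l)[:3]: print(l,r["conf"],np.array(r["position"]))
# cloud
K=np.array(ci["K"]); vv,uu=np.mgrid[0:480,0:640]
pu=cv2.undistortPoints(np.c_[uu.ravel(),vv.ravel()].astype(np.float64)[:,None],K,np.array([ci["k1"],0,0,0,0.]))[:,0]
z=d.ravel(); C=np.c_[pu*z[:,None],z]@P[:3,:3].T+P[:3,3]; C[z==0]=np.nan; np.save("w1c.npy",C)
dark=(im.max(2).ravel()<60)
m=(np.abs(C[:,0]-520)<50)&(np.abs(C[:,1]+112)<50)&(C[:,2]>165)&(C[:,2]<245)
Q=C[m]; print(len(Q),np.nanmean(Q,0),Q.min(0),Q.max(0))
# top plane by ransac
rng=np.random.default_rng(0); best=0
for _ in range(500):
    a,b,c=Q[rng.choice(len(Q),3)]; n=np.cross(b-a,c-a); 
    if np.linalg.norm(n)<100: continue
    n/=np.linalg.norm(n); n*=np.sign(n[2]); I=np.abs((Q-a)@n)<1.5
    if n[2]>.8 and I.sum()>best: best=I.sum(); bi=I
T=Q[bi]; c=T.mean(0); n=np.linalg.svd(T-c,full_matrices=False)[2][2]; n*=np.sign(n[2])
print("top",best,c,n,"yaw",np.degrees(np.arctan2(-n[1],-n[0])),"tilt",np.degrees(np.arccos(n[2])))
B=C[(np.abs(C[:,2]-18)<5)&(np.abs(C[:,0]-570)<150)&(np.abs(C[:,1]+112)<130)]
print(len(B))
```

```text
2.15 [408.6 -97.6 454. ] [-0.3 -0.   2.1  0.2  0.6  0.6] [ 0.1 -0.  -0.  -0.1  0.   0.1]
[[  0.43  -0.88   0.2  477.21]
 [ -0.88  -0.45  -0.13 -61.21]
 [  0.2   -0.12  -0.97 463.82]
 [  0.     0.     0.     1.  ]] [[356.73   0.   317.22]
 [  0.   356.73 245.01]
 [  0.     0.     1.  ]] 0.005586466524083971
cap 0.85 [381.7 323.2 417.1 353.7]
cap 0.72 [319.7 219.7 391.2 301.6]
cap 0.36 [ 0.4 18.  42.9 90.9]
cap 0.96 [348.8 249.9]
cap 0.86 [310.  364.6]
cap 0.64 [401.  336.5]
bottle 0.56 [290.7 174.4 378.  269.1]
stand 0.6 [259.1 171.7 379.3 287.5]
stand 0.6 [309.2 265.3]
4377 [ 532.15 -123.94  207.9 ] [ 504.84 -153.96  165.07] [569.93 -98.47 221.36]
top 3330 [ 528.59 -127.94  210.19] [-0.41 -0.12  0.91] yaw 16.760780408628992 tilt 25.039133646639435
2815
```

View pics/w1.png

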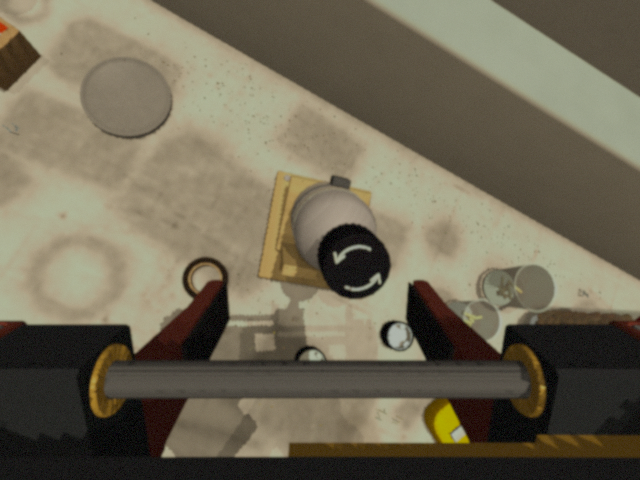

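The wrist view shows the cap, with its arrows, at (353,260). The plane fit on its top gives a 25.0° tilt, and the height matches the closed-cap geometry. The disc is at (127,97). I'll fit both centres.

Run:
```python
from h import *
np.set_printoptions(precision=1,suppress=True)
C=np.load("w1c.npy"); n=np.array([-.41,-.12,.906]);
im=np.load("w1.npz")["im"].reshape(-1,3)
m=(np.linalg.norm(C-[528,-126,209],axis=1)<45)&(C[:,2]>180)
Q=C[m]
for _ in range(3):
    c=Q.mean(0) if _==0 else T.mean(0); 
    if _==0: c=np.array([528.6,-127.9,210.2])
    T=Q[np.abs((Q-c)@n)<2]; c=T.mean(0); n=np.linalg.svd(T-c,full_matrices=False)[2][2]; n*=np.sign(n[2])
e1=np.cross(n,[0,0,1]);e1/=np.linalg.norm(e1);e2=np.cross(n,e1)
q=np.c_[(T-c)@e1,(T-c)@e2].astype(np.float32)
(a,b),r=cv2.minEnclosingCircle(q); top=c+a*e1+b*e2; 
print(c,n,top,"r",r,q.min(0),q.max(0),"yaw",np.degrees(np.arctan2(-n[1],-n[0])))
D=C.reshape(480,640,3)[60:135,80:172].reshape(-1,3); D=D[(D[:,2]>6.5)&(D[:,2]<20)]
(a,b),r=cv2.minEnclosingCircle(D[:,:2].astype(np.float32)); print("disc",a,b,r,D.mean(0))
np.savez("est.npz",top=top,n=n)
Rg=Rt(16.8,-60); g=top-18*n
plan(g-(163+75)*Rg[:,2],Rg); plan(g-163*Rg[:,2],Rg,start=(g-(163+75)*Rg[:,2],Rg)); print("TCP goal",g-163*Rg[:,2],R.from_matrix(Rg).as_rotvec())
```

```text
[ 528.7 -127.9  210.2] [-0.4 -0.1  0.9] [ 528.2 -128.7  209.9] r 26.186716079711914 [-26.3 -25. ] [25.1 26.6] yaw 16.524404821699637
disc 628.8291625976562 176.29306030273438 52.51417541503906 [627.5 176.9   7.9]
t 2.5 q [-0.3 -0.   2.1  0.2  0.6  0.6] F [-0.1 -0.   0.1] w 87.9 n 2 dist 75.7 ang 7.3
0 [-0.0077, 0.0258, 0.0267] [3.48, 1.0, 0.23]
1 [-0.008, 0.0274, 0.0249] [3.48, 1.0, 0.23]
t 2.5 q [-0.3 -0.   2.1  0.2  0.6  0.6] F [-0.1 -0.   0.1] w 87.9 n 2 dist 75.0 ang 0.0
0 [-0.0, 0.0, 0.0375] [0.0, 0.0, 0.0]
1 [-0.0, 0.0, 0.0375] [0.0, 0.0, 0.0]
TCP goal [ 469.5 -146.4  341.3] [-3.  -0.8 -0.7]
```

Request:
send_rows(rows=[{"offset": [-0.004, 0.013, 0.0135], "twist": [1.75, 0.5, 0.1]}, {"offset": [-0.004, 0.013, 0.0133], "twist": [1.75, 0.5, 0.1]}, {"offset": [-0.004, 0.0135, 0.0128], "twist": [1.75, 0.5, 0.1]}, {"offset": [-0.004, 0.0138, 0.0122], "twist": [1.75, 0.5, 0.1]}, {"offset": [0, 0, 0], "twist": [0, 0, 0]}])

```text
t: 2.92
ee_pos: [438.2, -163.1, 407.0]
orientation: [-2.954, -0.745, -0.68]
ft_force: [0.0, 0.2, 0.8]
width: 87.9
```

```bash
cat >> h.py <<'E'
def cap_err(back):
    """tool-frame shift/turn to the grasp pose drawn back by back mm"""
    pass
E
python3 - <<'E'
from h import *
e=np.load("est.npz"); Rg=Rt(16.6,-60); g=e["top"]-18*e["n"]
plan(g-(163+0)*Rg[:,2],Rg,5)
E
```

```text
t 2.9167 q [-0.46  0.14  2.06  0.49  0.67  0.27] F [0.  0.2 0.8] w 87.9 n 5 dist 74.7 ang 0.5
0 [0.001, -0.0013, 0.0149] [-0.01, -0.04, -0.1]
1 [0.001, -0.0013, 0.0149] [-0.01, -0.04, -0.1]
2 [0.001, -0.0013, 0.0149] [-0.01, -0.04, -0.1]
3 [0.001, -0.0013, 0.0149] [-0.01, -0.04, -0.1]
4 [0.001, -0.0013, 0.0149] [-0.01, -0.04, -0.1]
```

Request:
send_rows(rows=[{"offset": [0.003, -0.003, 0.014], "twist": [0, 0, 0]}, {"offset": [0.002, -0.002, 0.015], "twist": [0, 0, 0]}, {"offset": [0, -0.001, 0.015], "twist": [0, 0, 0]}, {"offset": [0, 0, 0.012], "twist": [0, 0, 0]}, {"offset": [0, 0, 0.006], "twist": [0, 0, 0]}])

```text
t: 3.33
ee_pos: [463.0, -153.4, 351.8]
orientation: [-2.966, -0.724, -0.681]
ft_force: [0.3, 0.2, -0.6]
width: 87.8
```

Run:
```python
from h import *
e=np.load("est.npz"); Rg=Rt(16.6,-60); g=e["top"]-18*e["n"]
plan(g-(163+0)*Rg[:,2],Rg,1)
```

```text
t 3.3333 q [-0.41  0.26  2.07  0.56  0.53  0.23] F [ 0.3  0.2 -0.6] w 87.8 n 1 dist 14.2 ang 1.3
0 [0.0039, -0.0045, 0.0129] [0.49, -0.05, -1.24]
```

Request:
send_rows(rows=[{"offset": [0.003, -0.004, 0.004], "twist": [0.5, 0, -1]}, {"offset": [0.001, -0.002, 0.004], "twist": [0, 0, 0]}, {"offset": [0, 0, 0.003], "twist": [0, 0, 0]}, {"offset": [0, 0, 0.001], "twist": [0, 0, 0]}, {"offset": [0, 0, 0], "twist": [0, 0, 0]}])

```text
t: 3.75
ee_pos: [467.8, -144.9, 342.0]
orientation: [-2.956, -0.751, -0.676]
ft_force: [0.2, -0.4, 0.4]
width: 87.7
```

Run:
```python
from h import *
e=np.load("est.npz"); Rg=Rt(16.6,-60); g=e["top"]-18*e["n"]
plan(g-(163+0)*Rg[:,2],Rg,1)
```

```text
t 3.75 q [-0.39  0.28  2.07  0.57  0.52  0.22] F [ 0.2 -0.4  0.4] w 87.7 n 1 dist 2.2 ang 0.3
0 [0.0005, 0.0018, 0.0011] [0.01, 0.0, -0.28]
```

Request:
send_rows(rows=[{"offset": [0.0005, 0.0018, 0.001], "twist": [0, 0, 0]}, {"offset": [0, 0, 0], "twist": [0, 0, 0]}, {"offset": [0, 0, 0], "twist": [0, 0, 0]}, {"offset": [0, 0, 0], "twist": [0, 0, 0]}, {"offset": [0, 0, 0], "twist": [0, 0, 0]}], gripper=0.03)

```text
t: 4.17
ee_pos: [469.7, -146.6, 342.9]
orientation: [-2.957, -0.751, -0.679]
ft_force: [-0.4, -0.3, -0.2]
width: 57.9
```

Request:
send_rows(rows=[{"offset": [0, 0, 0], "twist": [0, 0, 0]}, {"offset": [0, 0, 0], "twist": [0, 0, 0]}, {"offset": [0, 0, 0], "twist": [0, 0, 0]}, {"offset": [0, 0, 0], "twist": [0, 0, 0]}, {"offset": [0, 0, 0], "twist": [0, 0, 0]}])

```text
t: 4.58
ee_pos: [469.7, -146.6, 342.9]
orientation: [-2.957, -0.751, -0.679]
ft_force: [0.3, 1.0, -0.6]
width: 51.9
```

```bash
cat >> h.py <<'E'
def st():
    e=np.load("est.npz"); g=e["top"]-18*e["n"]; o=ctrl.get_obs(); M=R.from_rotvec(o["orientation"]).as_matrix()
    print("t",round(o["t"],2),"w",round(o["width"],1),"Ftool",np.round(M.T@o["ft_force"],1),"Mtool",np.round(M.T@np.array(o["moment"]),2),
     "grasp-goal(tool)",np.round(M.T@(np.array(o["ee_pos"])+163*M[:,2]-g),1),"yhead",np.degrees(np.arctan2(M[1,1],M[0,1])).round(1),
     "axis err",np.round(M.T@e["n"],3)[:2],"q",np.round(o["qpos"],2))
E
python3 -c "
from h import *
st()"
```

```text
t 4.58 w 51.9 Ftool [ 0.5 -0.8  0.8] Mtool [ 0.06 -0.17  0.  ] grasp-goal(tool) [ 1.   0.9 -1.4] yhead -62.6 axis err [0.003 0.002] q [-0.4   0.28  2.07  0.57  0.52  0.21]
```

Request:
send_rows(rows=[{"offset": [0, 0, 0.002], "twist": [0, 0, 0]}, {"offset": [0, 0, 0.002], "twist": [0, 0, 0]}, {"offset": [0, 0, 0.002], "twist": [0, 0, 0]}, {"offset": [0, 0, 0.002], "twist": [0, 0, 0]}, {"offset": [0, 0, 0.001], "twist": [0, 0, 0]}])

```text
t: 5.0
ee_pos: [473.1, -145.5, 335.2]
orientation: [-2.957, -0.752, -0.681]
ft_force: [-18.0, -2.2, 26.9]
width: 52.1
```

```bash
python3 -c "
from h import *
st()"
```

```text
t 5.0 w 52.1 Ftool [ -4.   -3.8 -31.9] Mtool [ 0.59 -1.07  0.  ] grasp-goal(tool) [1.1 0.9 7.1] yhead -62.6 axis err [0.003 0.002] q [-0.39  0.3   2.07  0.59  0.5   0.2 ]
```

Request:
send_rows(rows=[{"offset": [0, 0, 0], "twist": [0, 0, -5]}, {"offset": [0, 0, 0.0003], "twist": [0, 0, -5]}, {"offset": [0, 0, 0.0003], "twist": [0, 0, -5]}, {"offset": [0, 0, 0.0003], "twist": [0, 0, -5]}, {"offset": [0, 0, 0.0003], "twist": [0, 0, -5]}])

```text
t: 5.42
ee_pos: [473.2, -145.5, 335.7]
orientation: [2.655, 1.368, 0.658]
ft_force: [-4.7, 0.2, 9.4]
width: 52.0
```

```bash
python3 -c "
from h import *
st()"
```

```text
t 5.42 w 52.0 Ftool [  0.9  -1.2 -10.5] Mtool [ 0.38 -0.15  0.01] grasp-goal(tool) [1.  1.8 6.7] yhead -38.3 axis err [0.003 0.005] q [-0.39  0.3   2.07  0.59  0.5  -0.26]
```

Request:
send_rows(rows=[{"offset": [0, 0, 0.0005], "twist": [0, 0, -5]}, {"offset": [0, 0, 0.0004], "twist": [0, 0, -5]}, {"offset": [0, 0, 0.0004], "twist": [0, 0, -5]}, {"offset": [0, 0, 0.0004], "twist": [0, 0, -5]}, {"offset": [0, 0, 0.0004], "twist": [0, 0, -5]}])

```text
t: 5.83
ee_pos: [473.3, -145.1, 335.7]
orientation: [2.21, 1.882, 0.597]
ft_force: [-7.4, -0.8, 10.8]
width: 51.9
```

```bash
python3 -c "
from h import *
st()"
```

```text
t 5.83 w 51.9 Ftool [  0.4  -2.3 -12.9] Mtool [ 0.66  0.04 -0.01] grasp-goal(tool) [0.9 2.1 6.8] yhead -11.5 axis err [0.003 0.007] q [-0.39  0.3   2.07  0.6   0.5  -0.72]
```

Request:
send_rows(rows=[{"offset": [0, 0, 0.0004], "twist": [0, 0, -5]}, {"offset": [0, 0, 0.0004], "twist": [0, 0, -5]}, {"offset": [0, 0, 0.0004], "twist": [0, 0, -5]}, {"offset": [0, 0, 0.0004], "twist": [0, 0, -5]}, {"offset": [0, 0, 0.0004], "twist": [0, 0, -5]}])

```text
t: 6.25
ee_pos: [472.2, -144.7, 335.3]
orientation: [1.683, 2.278, 0.511]
ft_force: [-11.3, -3.4, 12.8]
width: 51.7
```

```bash
python3 -c "
from h import *
st()"
```

```text
t 6.25 w 51.7 Ftool [  0.1  -5.2 -16.6] Mtool [1.22 0.03 0.76] grasp-goal(tool) [0.8 1.3 6.8] yhead 17.1 axis err [0.001 0.007] q [-0.39  0.3   2.07  0.6   0.5  -1.18]
```

Request:
send_rows(rows=[{"offset": [0, 0, 0.0003], "twist": [0, 0, -3]}, {"offset": [0, 0, 0.0003], "twist": [0, 0, -3]}, {"offset": [0, 0, 0.0003], "twist": [0, 0, -3]}, {"offset": [0, 0, 0.0003], "twist": [0, 0, -2]}, {"offset": [0, 0, 0.0003], "twist": [0, 0, 0]}])

```text
t: 6.67
ee_pos: [470.9, -143.4, 335.3]
orientation: [1.441, 2.409, 0.476]
ft_force: [-7.7, -1.3, 9.4]
width: 52.6
```

```bash
python3 -c "
from h import *
st()"
```

```text
t 6.67 w 52.6 Ftool [  1.6  -2.7 -11.8] Mtool [ 0.22 -0.    0.61] grasp-goal(tool) [3.1 1.6 6.4] yhead 29.4 axis err [0.005 0.011] q [-0.39  0.3   2.07  0.61  0.5  -1.38]
```

Request:
send_rows(rows=[{"offset": [0, 0, -0.002], "twist": [0, 0, 0]}, {"offset": [0, 0, -0.002], "twist": [0, 0, 0]}, {"offset": [0, 0, -0.002], "twist": [0, 0, 0]}, {"offset": [0, 0, -0.002], "twist": [0, 0, 0]}, {"offset": [0, 0, -0.002], "twist": [0, 0, 0]}])

```text
t: 7.08
ee_pos: [466.8, -144.9, 344.3]
orientation: [1.442, 2.409, 0.475]
ft_force: [-1.2, -0.6, 2.2]
width: 52.2
```

```bash
python3 -c "
from h import *
st()"
```

```text
t 7.08 w 52.2 Ftool [-0.1 -0.3 -2.6] Mtool [ 0.19 -0.08 -0.03] grasp-goal(tool) [ 2.9  1.4 -3.6] yhead 29.3 axis err [0.005 0.011] q [-0.4   0.27  2.07  0.59  0.52 -1.37]
```

Request:
send_rows(rows=[{"offset": [0, 0, -0.003], "twist": [0, 0, 0]}, {"offset": [0, 0, -0.003], "twist": [0, 0, 0]}, {"offset": [0, 0, -0.003], "twist": [0, 0, 0]}, {"offset": [0, 0, -0.003], "twist": [0, 0, 0]}, {"offset": [0, 0, -0.003], "twist": [0, 0, 0]}])

```text
t: 7.5
ee_pos: [460.0, -146.9, 358.6]
orientation: [1.442, 2.41, 0.475]
ft_force: [0.5, 0.2, -1.0]
width: 52.0
```

```bash
python3 -c "
from h import *
st()"
```

```text
t 7.5 w 52.0 Ftool [0.  0.1 1.2] Mtool [ 0.12 -0.05 -0.  ] grasp-goal(tool) [  3.3   1.  -19.6] yhead 29.3 axis err [0.006 0.01 ] q [-0.41  0.24  2.07  0.56  0.55 -1.34]
```

Request:
send_rows(rows=[{"offset": [0, 0, -0.006], "twist": [0, 0, 0]}, {"offset": [0, 0, -0.01], "twist": [0, 0, 0]}, {"offset": [0, 0, -0.015], "twist": [0, 0, 0]}, {"offset": [0, 0, -0.015], "twist": [0, 0, 0]}, {"offset": [0, 0, -0.008], "twist": [0, 0, 0]}])

```text
t: 7.92
ee_pos: [435.8, -154.0, 410.1]
orientation: [1.443, 2.414, 0.474]
ft_force: [-0.1, 0.9, -1.4]
width: 52.2
```

Run:
```python
from h import *
st()
ci=optics.camera_info("wrist"); im,d=optics.get_image("wrist"); s,ds=optics.get_image("side")
np.savez("w2.npz",im=im,d=d,P=ci["pose"],s=s,ds=ds)
cs=cv2.resize(s[130:330,180:420],None,fx=1.6,fy=1.6,interpolation=3)
cv2.imwrite("pics/w2.png",np.hstack([cv2.resize(im,(416,320)),cs[:320]]))
# goal: cap upright above disc. cap held: axis = -tool z
Rg=Rt(0,29.3,0); plan([628.8,176.3,11+18+1.4+163+60],Rg)
```

```text
t 7.92 w 52.2 Ftool [ 0.9 -0.2  1.4] Mtool [ 0.15 -0.01 -0.01] grasp-goal(tool) [  4.5  -0.1 -76.9] yhead 29.3 axis err [0.009 0.007] q [-0.45  0.13  2.07  0.49  0.68 -1.28]
t 8.0167 q [-0.45  0.13  2.07  0.49  0.68 -1.28] F [-0.8  0.4  0.1] w 51.8 n 11 dist 413.3 ang 25.4
0 [0.0197, 0.0212, 0.0239] [2.26, 0.44, -0.09]
1 [0.0195, 0.0222, 0.0232] [2.26, 0.44, -0.09]
2 [0.0193, 0.0231, 0.0225] [2.26, 0.44, -0.09]
3 [0.0191, 0.024, 0.0217] [2.26, 0.44, -0.09]
4 [0.0189, 0.0249, 0.0209] [2.26, 0.44, -0.09]
5 [0.0187, 0.0257, 0.02] [2.26, 0.44, -0.09]
6 [0.0185, 0.0265, 0.0191] [2.26, 0.44, -0.09]
7 [0.0183, 0.0273, 0.0182] [2.26, 0.44, -0.09]
8 [0.0181, 0.028, 0.0173] [2.26, 0.44, -0.09]
9 [0.018, 0.0287, 0.0163] [2.26, 0.44, -0.09]
10 [0.0178, 0.0294, 0.0153] [2.26, 0.44, -0.09]
```

View pics/w2.png

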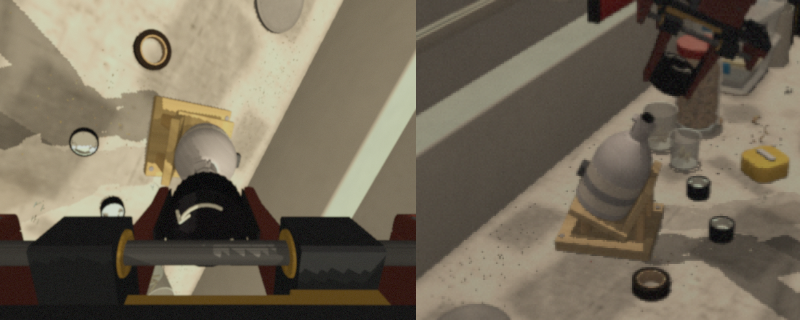

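The wrist and side views show the cap in the jaws with its arrows up. The bare neck shows at side crop (648,118), so the cap is off. I'll check clearance to the green spray bottle by the disc, then carry the cap over.

Run:
```python
from h import *
np.set_printoptions(precision=0,suppress=True)
d=np.load("top0.npy"); ci=optics.camera_info("top")
for u,v in((151,218),(157,235),(165,250),(172,262)): print(world(ci,u,v,d[v,u]))
# distance of tall (z>70) points to disc centre
P=np.array([world(ci,u,v,d[v,u]) for v in range(150,340,2) for u in range(100,320,2) if d[v,u]>0])
r=np.hypot(*(P[:,:2]-[629,176]).T); i=(P[:,2]>70); k=np.argsort(r[i])[:3]; print(P[i][k],r[i][k])
plan([628.8,176.3,410],Rt(0,29.3,0))
```

```text
[672. 391. 226.]
[646. 394. 183.]
[651. 394.  95.]
[648. 393.  29.]
[[759. 171. 180.]
 [759. 181. 158.]
 [759. 180.  89.]] [130. 130. 130.]
t 8.0167 q [-0.  0.  2.  0.  1. -1.] F [-1.  0.  0.] w 51.8 n 10 dist 382.4 ang 25.4
0 [0.0205, 0.0299, 0.0122] [2.49, 0.49, -0.1]
1 [0.0203, 0.0305, 0.011] [2.49, 0.49, -0.1]
2 [0.0202, 0.0309, 0.0099] [2.49, 0.49, -0.1]
3 [0.0201, 0.0314, 0.0087] [2.49, 0.49, -0.1]
4 [0.0199, 0.0318, 0.0075] [2.49, 0.49, -0.1]
5 [0.0198, 0.0321, 0.0063] [2.49, 0.49, -0.1]
6 [0.0197, 0.0324, 0.005] [2.49, 0.49, -0.1]
7 [0.0196, 0.0326, 0.0038] [2.49, 0.49, -0.1]
8 [0.0195, 0.0328, 0.0025] [2.49, 0.49, -0.1]
9 [0.0194, 0.0329, 0.0013] [2.49, 0.49, -0.1]
```

Request:
send_rows(rows=[{"offset": [0.0205, 0.03, 0.012], "twist": [2.5, 0.5, -0.1]}, {"offset": [0.0203, 0.0305, 0.011], "twist": [2.5, 0.5, -0.1]}, {"offset": [0.02, 0.031, 0.01], "twist": [2.5, 0.5, -0.1]}, {"offset": [0.02, 0.0314, 0.0087], "twist": [2.5, 0.5, -0.1]}, {"offset": [0.02, 0.0318, 0.0075], "twist": [2.5, 0.5, -0.1]}])

```text
t: 8.43
ee_pos: [533.7, 8.9, 409.3]
orientation: [1.542, 2.557, 0.234]
ft_force: [0.9, -0.8, -1.0]
width: 52.2
```

Request:
send_rows(rows=[{"offset": [0.02, 0.032, 0.0063], "twist": [2.5, 0.5, -0.1]}, {"offset": [0.0197, 0.0324, 0.005], "twist": [2.5, 0.5, -0.1]}, {"offset": [0.0196, 0.0326, 0.0038], "twist": [2.5, 0.5, -0.1]}, {"offset": [0.0195, 0.0328, 0.0025], "twist": [2.5, 0.5, -0.1]}, {"offset": [0.01, 0.018, 0.001], "twist": [1, 0.2, 0]}])

```text
t: 8.85
ee_pos: [627.9, 169.4, 403.3]
orientation: [1.605, 2.692, 0.001]
ft_force: [0.7, 0.7, -0.7]
width: 52.3
```

Run:
```python
from h import *
plan([628.8,176.3,280],Rt(0,29.3,0),10)
```

```text
t 8.85 q [ 0.25  0.46  1.57 -0.01  1.1  -0.25] F [ 0.7  0.7 -0.7] w 52.3 n 10 dist 123.5 ang 1.0
0 [0.0006, 0.0004, 0.0123] [0.03, 0.04, -0.09]
1 [0.0006, 0.0004, 0.0123] [0.03, 0.04, -0.09]
2 [0.0006, 0.0004, 0.0123] [0.03, 0.04, -0.09]
3 [0.0006, 0.0004, 0.0123] [0.03, 0.04, -0.09]
4 [0.0006, 0.0004, 0.0123] [0.03, 0.04, -0.09]
5 [0.0006, 0.0004, 0.0123] [0.03, 0.04, -0.09]
6 [0.0006, 0.0004, 0.0123] [0.03, 0.04, -0.09]
7 [0.0006, 0.0004, 0.0123] [0.03, 0.04, -0.09]
8 [0.0006, 0.0004, 0.0123] [0.03, 0.04, -0.09]
9 [0.0006, 0.0004, 0.0123] [0.03, 0.04, -0.09]
```

Request:
send_rows(rows=[{"offset": [0.003, 0.002, 0.025], "twist": [0, 0, -0.5]}, {"offset": [0.002, 0.001, 0.03], "twist": [0.3, 0.3, -0.4]}, {"offset": [0.002, 0.001, 0.03], "twist": [0, 0, 0]}, {"offset": [0.001, 0, 0.03], "twist": [0, 0, 0]}, {"offset": [0, 0, 0.025], "twist": [0, 0, 0]}])

```text
t: 9.27
ee_pos: [633.6, 187.9, 260.6]
orientation: [1.571, 2.712, 0.014]
ft_force: [-0.2, -0.0, -1.5]
width: 51.8
```

Run:
```python
from h import *
im,d=optics.get_image("side"); cv2.imwrite("pics/s3.png",cv2.resize(im[240:400,120:320],None,fx=3,fy=3,interpolation=3))
cs=optics.camera_info("side"); e=nets.spot_in("side","grey_disc"); print(e[:1])
plan([627.4,178.9,193.4],Rt(0,29.3,0),5)
o=ctrl.get_obs(); print(o["ee_pos"],o["orientation"])
```

```text
[{'extent': [190.2, 320.5, 240.0, 357.2], 'conf': 0.6}]
t 9.3667 q [ 0.27  0.65  1.63  0.    0.86 -0.25] F [-0.1  0.6 -1.3] w 52.0 n 5 dist 65.1 ang 0.5
0 [-0.001, -0.0017, 0.0129] [0.04, 0.0, 0.1]
1 [-0.001, -0.0017, 0.0129] [0.04, 0.0, 0.1]
2 [-0.001, -0.0017, 0.0129] [0.04, 0.0, 0.1]
3 [-0.001, -0.0016, 0.0129] [0.04, 0.0, 0.1]
4 [-0.001, -0.0016, 0.0129] [0.04, 0.0, 0.1]
[632.04251144 187.18217165 257.8191952 ] [1.57462587 2.71626246 0.0050386 ]
```

View pics/s3.png

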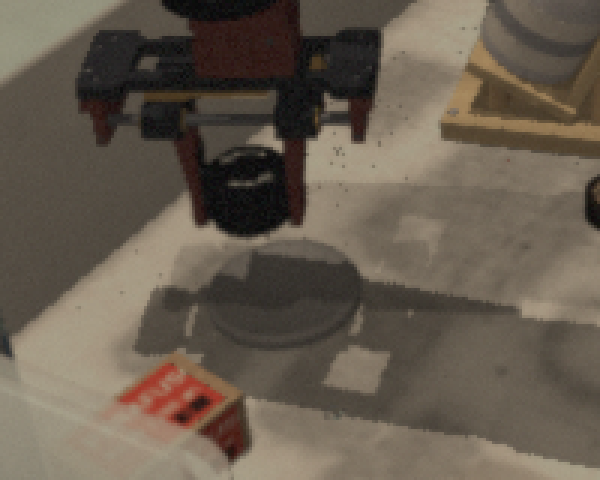

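The side crop shows the cap upright in the jaws at (247,190), above the disc, whose top centre is at crop (285,290). I'll descend and cross-check the disc centre from the side and top views.

Request:
send_rows(rows=[{"offset": [-0.003, -0.005, 0.015], "twist": [0, 0, 0.3]}, {"offset": [-0.001, -0.002, 0.015], "twist": [0, 0, 0]}, {"offset": [0, 0, 0.01], "twist": [0, 0, 0]}, {"offset": [0, 0, 0.006], "twist": [0, 0, 0]}, {"offset": [0, 0, 0.001], "twist": [0, 0, 0]}])

```text
t: 9.78
ee_pos: [630.4, 181.0, 212.9]
orientation: [1.581, 2.71, 0.011]
ft_force: [0.2, 0.2, -0.1]
width: 52.3
```

Run:
```python
from h import *
cs=optics.camera_info("side"); ct=optics.camera_info("top")
print("est disc in side px",proj(cs,[628.8,176.3,11]),"top px",proj(ct,[628.8,176.3,11]))
print(onplane(cs,215,336.5,11),onplane(ct,246,243,11))
plan([627.4,178.9,193.4],Rt(0,29.3,0),5)
```

```text
est disc in side px (np.float64(213.65609034391647), np.float64(335.498946708321)) top px (np.float64(245.54659665863778), np.float64(243.67727762379414))
[624.56621988 177.45568915  11.        ] [630.42493868 174.28405433  11.        ]
t 9.7833 q [ 0.26  0.71  1.65  0.    0.77 -0.26] F [ 0.2  0.2 -0.1] w 52.3 n 5 dist 19.9 ang 0.5
0 [-0.0001, -0.0008, 0.0039] [0.09, 0.01, 0.04]
1 [-0.0001, -0.0008, 0.0039] [0.09, 0.01, 0.04]
2 [-0.0001, -0.0007, 0.0039] [0.09, 0.01, 0.04]
3 [-0.0001, -0.0007, 0.0039] [0.09, 0.01, 0.04]
4 [-0.0001, -0.0007, 0.0039] [0.09, 0.01, 0.04]
```

Estimates agree within a few mm. I'll lower it gently.

Request:
send_rows(rows=[{"offset": [0, -0.003, 0.005], "twist": [0.3, 0, 0]}, {"offset": [0, -0.001, 0.005], "twist": [0, 0, 0]}, {"offset": [0, 0, 0.004], "twist": [0, 0, 0]}, {"offset": [0, 0, 0.002], "twist": [0, 0, 0]}, {"offset": [0, 0, 0.001], "twist": [0, 0, 0]}])

```text
t: 10.2
ee_pos: [628.5, 179.4, 198.2]
orientation: [1.58, 2.709, 0.009]
ft_force: [-0.2, 0.3, -1.3]
width: 52.0
```

Request:
send_rows(rows=[{"offset": [0, 0, 0.001], "twist": [0, 0, 0]}, {"offset": [0, 0, 0.001], "twist": [0, 0, 0]}, {"offset": [0, 0, 0.0005], "twist": [0, 0, 0]}, {"offset": [0, 0, 0.0005], "twist": [0, 0, 0]}, {"offset": [0, 0, 0], "twist": [0, 0, 0]}])

```text
t: 10.62
ee_pos: [628.8, 179.6, 195.4]
orientation: [1.58, 2.708, 0.01]
ft_force: [0.0, 0.4, 0.1]
width: 52.0
```

Request:
send_rows(rows=[{"offset": [0, 0, 0.0005], "twist": [0, 0, 0]}, {"offset": [0, 0, 0.0005], "twist": [0, 0, 0]}, {"offset": [0, 0, 0.0005], "twist": [0, 0, 0]}, {"offset": [0, 0, 0.0005], "twist": [0, 0, 0]}, {"offset": [0, 0, 0], "twist": [0, 0, 0]}])

```text
t: 11.03
ee_pos: [629.0, 179.7, 193.7]
orientation: [1.579, 2.708, 0.011]
ft_force: [-0.8, -0.4, -0.7]
width: 51.9
```

Request:
send_rows(rows=[{"offset": [0, 0, 0.0005], "twist": [0, 0, 0]}, {"offset": [0, 0, 0.0005], "twist": [0, 0, 0]}, {"offset": [0, 0, 0.0005], "twist": [0, 0, 0]}, {"offset": [0, 0, 0.0005], "twist": [0, 0, 0]}, {"offset": [0, 0, 0], "twist": [0, 0, 0]}])

```text
t: 11.45
ee_pos: [629.1, 179.7, 193.8]
orientation: [1.58, 2.708, 0.011]
ft_force: [-0.7, 0.0, -1.5]
width: 52.3
```

Request:
send_rows(rows=[{"offset": [0, 0, 0.001], "twist": [0, 0, 0]}, {"offset": [0, 0, 0.001], "twist": [0, 0, 0]}, {"offset": [0, 0, 0.001], "twist": [0, 0, 0]}, {"offset": [0, 0, 0.0005], "twist": [0, 0, 0]}, {"offset": [0, 0, 0.0005], "twist": [0, 0, 0]}])

```text
t: 11.87
ee_pos: [629.3, 179.8, 193.6]
orientation: [1.58, 2.708, 0.01]
ft_force: [-1.3, -0.1, 5.9]
width: 52.5
```

Run:
```python
from h import *
o=ctrl.get_obs(); print(o["t"],o["ee_pos"],o["ft_force"],o["qpos"])
im,d=optics.get_image("side"); cv2.imwrite("pics/s4.png",cv2.resize(im[260:380,150:300],None,fx=4,fy=4,interpolation=3))
```

```text
11.8667 [629.2775499  179.75828207 193.5569138 ] [-1.25893254 -0.08265999  5.88629875] [ 2.60041330e-01  7.38803774e-01  1.65230215e+00  1.68610797e-04
  7.41654023e-01 -2.54871177e-01]
```

View pics/s4.png

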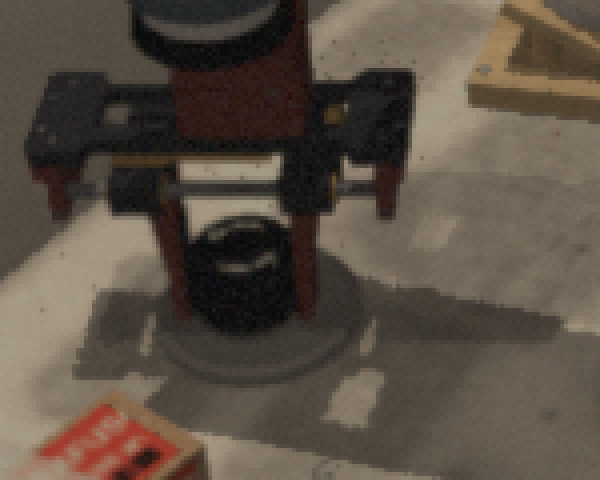

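It touches at the predicted height with 5.9 N. In the side crop the cap centre is at x≈243 and the disc at x≈260, so it looks slightly off centre. I'll quantify that before letting go.

Run:
```python
from h import *
cs=optics.camera_info("side"); ct=optics.camera_info("top")
print("exp cap side",proj(cs,[630.7,177.2,20]), "exp disc", proj(cs,[628.8,176.3,11]))
print("disc now/before side"); 
im,d=optics.get_image("side"); 
for l in("cap","grey_disc"): print(l,[(np.round(r["extent"],1).tolist(),round(r["conf"],2)) for r in nets.spot_in("side",l)[:3]])
# disc top via depth in the initial side/top images
for c,ci,dd,(u0,v0) in(("side",cs,np.load("side0.npy"),(214,336)),("top",ct,np.load("top0.npy"),(246,243))):
    P=np.array([world(ci,u,v,dd[v,u]) for v in range(v0-30,v0+31) for u in range(u0-40,u0+41) if dd[v,u]>0])
    print(c,np.percentile(P[:,2],[10,50,90]).round(1))
    m=cv2.imread(f"pics/{c}0.png"); g=m[v0-30:v0+31,u0-40:u0+41].max(2)
    _,b=cv2.threshold(cv2.GaussianBlur(g,(3,3),0),0,255,cv2.THRESH_BINARY_INV|cv2.THRESH_OTSU)
    n,lab,s,ce=cv2.connectedComponentsWithStats(b); k=lab[30,40]; print(s[k]+np.array([u0-40,v0-30,0,0,0]),ce[k]+[u0-40,v0-30],onplane(ci,*(ce[k]+[u0-40,v0-30]),8))
```

```text
exp cap side (np.float64(212.16496530787725), np.float64(332.06454325734217)) exp disc (np.float64(213.65609034391647), np.float64(335.498946708321))
disc now/before side
cap [([197.4, 315.1, 224.6, 342.0], 0.97), ([349.3, 239.1, 365.8, 257.4], 0.67), ([365.2, 266.8, 378.5, 284.1], 0.66)]
grey_disc [([189.8, 323.9, 242.1, 356.7], 0.77)]
side [-1.6  0.7  9.2]
[ 174  319   81   48 3081] [214.30931516 344.51314508] [613.67830787 194.80539145   8.        ]
top [-2.8  1.4  9.9]
[ 209  225   64   49 2053] [242.08913785 250.30345835] [613.62272602 193.04063211   8.        ]
```

Run:
```python
from h import *
from scipy.optimize import least_squares
cs=optics.camera_info("side"); ct=optics.camera_info("top")
a=np.linspace(0,2*np.pi,90)
def ext(ci,x,y,r,z0,z1):
    q=np.array([proj(ci,[x+r*np.cos(t),y+r*np.sin(t),z]) for z in(z0,z1) for t in a]); return np.r_[q.min(0),q.max(0)]
def fit(ci,e,r,z0,z1):
    s=least_squares(lambda p:ext(ci,*p,r,z0,z1)-e,[629,176],diff_step=1e-3); return s.x.round(1),s.fun.round(1)
for e in([191.1,320.7,241.9,354.6],[190.2,320.5,240,357.2],[189.3,319.3,240.7,356]): print("disc side",fit(cs,np.array(e),52,0,11))
print("disc top",fit(ct,np.array([227.4,226.7,265.7,258.8]),52,0,11))
for e in([197.4,315.1,224.6,342.0],[197.3,313.6,224.4,343.6]): print("cap side",fit(cs,np.array(e),26.5,11,47))
```

```text
disc side (array([625.5, 171.5]), array([-0.7, -2.5,  0.7,  2. ]))
disc side (array([625.6, 176. ]), array([-1.2, -1.1,  1.2,  0.8]))
disc side (array([627.9, 173.3]), array([-0.4, -0.9,  0.4,  0.7]))
disc top (array([634.5, 171.7]), array([ 1.4,  0. , -1.4,  0. ]))
cap side (array([632.4, 176.7]), array([-0.7, -2.2,  0.7,  2. ]))
cap side (array([632.4, 177.2]), array([-0.7, -0.6,  0.7,  0.5]))
```

Request:
send_rows(rows=[{"offset": [0, 0, -0.004], "twist": [0, 0, 0]}, {"offset": [0, -0.003, -0.001], "twist": [0, 0, 0]}, {"offset": [-0.0005, -0.002, 0], "twist": [0, 0, 0]}, {"offset": [0, 0, 0], "twist": [0, 0, 0]}, {"offset": [0, 0, 0], "twist": [0, 0, 0]}])

```text
t: 12.48
ee_pos: [624.7, 176.5, 197.9]
orientation: [1.579, 2.708, 0.01]
ft_force: [-0.4, 0.3, -1.2]
width: 52.2
```

Request:
send_rows(rows=[{"offset": [0, 0, 0.002], "twist": [0, 0, 0]}, {"offset": [0, 0, 0.001], "twist": [0, 0, 0]}, {"offset": [0, 0, 0.001], "twist": [0, 0, 0]}, {"offset": [0, 0, 0.001], "twist": [0, 0, 0]}, {"offset": [0, 0, 0.0005], "twist": [0, 0, 0]}])

```text
t: 12.9
ee_pos: [624.9, 176.5, 193.6]
orientation: [1.58, 2.709, 0.009]
ft_force: [-1.7, -0.3, 2.7]
width: 52.1
```

Request:
send_rows(rows=[{"offset": [0, 0, 0], "twist": [0, 0, 0]}, {"offset": [0, 0, 0], "twist": [0, 0, 0]}, {"offset": [0, 0, 0], "twist": [0, 0, 0]}, {"offset": [0, 0, 0], "twist": [0, 0, 0]}, {"offset": [0, 0, 0], "twist": [0, 0, 0]}], gripper=0.0878)

```text
t: 13.32
ee_pos: [625.6, 176.8, 193.8]
orientation: [1.579, 2.708, 0.012]
ft_force: [0.8, 1.1, 1.6]
width: 82.1
```

Request:
send_rows(rows=[{"offset": [0, 0, 0], "twist": [0, 0, 0]}, {"offset": [0, 0, -0.003], "twist": [0, 0, 0]}, {"offset": [0, 0, -0.01], "twist": [0, 0, 0]}, {"offset": [0, 0, -0.02], "twist": [0, 0, 0]}, {"offset": [0, 0, -0.025], "twist": [0, 0, 0]}])

```text
t: 13.73
ee_pos: [622.7, 176.0, 248.6]
orientation: [-1.582, -2.713, 0.001]
ft_force: [-0.2, 0.3, 0.3]
width: 87.7
```

Request:
send_rows(rows=[{"offset": [0, 0, -0.03], "twist": [0, 0, 0]}, {"offset": [0, 0, -0.03], "twist": [0, 0, 0]}, {"offset": [0, 0, -0.03], "twist": [0, 0, 0]}, {"offset": [0, 0, -0.02], "twist": [0, 0, 0]}, {"offset": [0, 0, 0], "twist": [0, 0, 0]}])

```text
t: 14.15
ee_pos: [622.3, 175.8, 370.8]
orientation: [1.582, 2.712, 0.003]
ft_force: [0.5, 0.0, 0.3]
width: 87.9
```

Run:
```python
from h import *
o=ctrl.get_obs(); print(o["t"],o["ee_pos"],o["width"],o["ft_force"])
im,d=optics.get_image("wrist"); s,ds=optics.get_image("side")
cv2.imwrite("pics/f.png",np.hstack([cv2.resize(im,(426,320)),cv2.resize(s[200:400,110:350],(373,311))[:320] if 0 else cv2.resize(s[200:400,110:350],(374,320))]))
ci=optics.camera_info("wrist")
for l in("cap","grey_disc"): print(l,[(np.round(r["extent"],1).tolist(),round(r["conf"],2)) for r in nets.spot_in("wrist",l)[:2]])
K=np.array(ci["K"]);P=np.array(ci["pose"]); vv,uu=np.mgrid[0:480,0:640]
pu=cv2.undistortPoints(np.c_[uu.ravel(),vv.ravel()].astype(float)[:,None],K,np.array([ci["k1"],0,0,0,0.]))[:,0]
z=d.ravel(); C=np.c_[pu*z[:,None],z]@P[:3,:3].T+P[:3,3]; C=C[(z>0)&(np.hypot(C[:,0]-627,C[:,1]-175)<70)]
for a,b in((42,52),(6,17)):
    q=C[(C[:,2]>a)&(C[:,2]<b)]; print(a,len(q),q.mean(0).round(1),cv2.minEnclosingCircle(q[:,:2].astype(np.float32)))
```

```text
14.15 [622.31657462 175.84375159 370.75404667] 87.88496529526338 [0.53871876 0.00697078 0.31914597]
cap [([293.7, 201.1, 350.6, 260.2], 0.71)]
grey_disc [([270.7, 170.4, 375.2, 278.2], 0.81)]
42 1871 [626.1 175.7  42.8] ((626.6619262695312, 175.3614959716797), 25.751718521118164)
6 585 [618.6 177.6   7.3] ((626.7316284179688, 175.83949279785156), 51.52402114868164)
```

View pics/f.png

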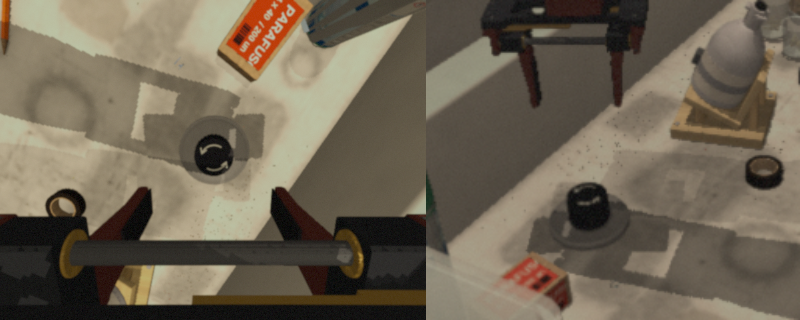

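The cap stands upright with its arrows up at wrist view (213,155), centred on the disc to within 1 mm. The neck is open, the other things haven't moved, and the gripper is clear. I'm handing the job in.

```bash
python3 -c "
from h import *
print(ctrl.close_job())"
```

```text
the job is handed in; nothing more can be done
None
```

The black cap is off the bottle and standing on the middle of the grey disc, opening downward and let go. I handed the job in at about 14.5 s of the 51 s allowed.

- **Undoing the cap:** I gripped it along the slanted neck, pressed it about 8 mm and turned it some 90° anticlockwise while pressed. The push was about 10–17 N during the turn, with a brief 32 N when it bottomed out. As I let go of the pressure the cap rose roughly 2–3 mm with no pull on it. It then lifted off freely.
- **Placing it:** The cap first touched down about 5 mm off the disc's centre. I lifted it about 4 mm, shifted it and set it down again with about 3 N before letting go.
- **Last checks:** Depth from the wrist camera puts the cap at (626.7, 175.4) and the disc at (626.7, 175.8), so they agree within 1 mm. The last pictures show the cap upright, arrows up, with the bottle's neck bare. The things in view are where they were, and the gripper is open and well above.
- **What disagreed:** Before letting go, the cameras differed by up to about 9 mm on where the disc was. The low-resolution top view was the outlier. The close wrist view settled it.
- **Not rechecked:** The tape measure and part of the small loose items were outside the last view. The arm never went down near them.

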